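# Point out the container left open, then shut it

### The job

One of the two red sealing containers on the shelf has been left with its lid up. First point it out: with fingers pointing down, hold the fingertips a few centimetres above the middle of its open mouth for two seconds without touching it; do not point at or touch the closed one. Then gently push the lid down with the fingertips until it is fully shut, without pinching it, without lifting the container or shoving it out of its place, and without disturbing anything else, and draw the hand clear.

Things in the scene. Friction and masses are not known exactly. Their poses are not given: they have to be found in the camera images.
- box_open: the open red plastic sealing container (loose, 0.8 to 1.2 kg, holds walnuts well below its rim): tub 120 (x) by 110 (y) by 75 mm high, walls 4 mm; origin at the centre of its underside, z up; its lid is hinged along its +x rim (the far side from the robot, turned by its yaw)
- mouth (a point): centre of the open mouth of that container, level with its rim, 75 mm above the shelf; axes as the container's
- lid_hinge (a point): middle of the lid's hinge line, on the far rim, 62 mm from the mouth's centre along the container's +x, 75 mm above the shelf; the hinge line runs along the container's y
- lid_edge (a point): middle of the lid's free edge, in mid-thickness, 124 mm from the hinge; moves with the lid (its x runs from the free edge to the hinge, z out of the lid's outer face). The lid is a flat rigid red plate, 124 mm from hinge to free edge, 114 mm wide, 6 mm thick; shut, its top is 81 mm above the shelf
- lid (a joint): lid angle in rad: 0 fully shut (level), 1.57 upright, up to 1.9 leaning back away from the mouth; the free edge comes over towards the container's -x (the robot's side) as it closes. The hinge is stiff (about 0.08 N m, so about 1 N at the free edge): the lid stays where it is left and must be pushed all the way down; no latch
- box_shut: the other, identical red container, its lid shut (loose, 0.8 to 1.2 kg, 81 mm high over all); origin at the centre of its underside; leave alone
- shut_top (a point): centre of the top of the closed container's lid, 81 mm above the shelf
- jar: bystander: loose upright screw-top glass jar, 68 mm diameter, 150 mm high; origin at the centre of its underside
- bowl_a: bystander: loose speckled brown stoneware side bowl, 110 mm across the rim, 50 mm high; origin at the centre of its underside
- bowl_b: bystander: a second bowl just like it
- chopsticks: bystander: a pair of stainless chopsticks, 220 mm long along y, lying on a white ceramic holder, 17 mm high over all; one loose piece; origin on the shelf near its middle
Mind the look-alikes: they are no part of the job. Leave any blue, pink or purple look-alike of the box_open alone.

How it is judged:
By the outcome, as a careful person would: the job done as asked, in the order asked, and still so for the second after the job is handed in, with the robot touching nothing.
It also fails if it takes over 64 s, if anything falls off the work surface, if the arm or the gripper's body presses on something with over 40 N, if the wrist force passes 120 N, or if a joint passes its speed limit or range.

### The arm

A 6-joint arm with a two-finger parallel gripper is mounted at the origin on the work surface. World frame = base frame: x ahead of the robot, y to its left, z up, the work surface at z = 0. Lengths are in m, angles in rad, forces in N, time in s.
With the tool pointing down it reaches from about 0.375 to 0.925 m from the base axis. Payload 5.7 kg.
Tool frame: the origin (TCP) lies between the finger pads, 19 mm behind the fingertips; this is the grasp point; z points along the fingers, y is the line along which they close (so a half turn about z gives the same grasp; the last joint's range is limited). The gripper opens to 85 mm and grips with 20 to 120 N. Pads are 22 mm wide; open, the fingers measure 114 mm over their backs; the gripper's body (76 mm by 85 mm) begins 54 mm behind the grasp point. The pads swing forward as they close: fully open they stand 13 mm farther back than shut.
Start: joints at [-1.4, 0.359, 1.51, -0, 1.272, -0.115], TCP at [0.169, -0.576, 0.25] pointing down, gripper open.
Joint ranges: [-2.97, 2.97], [-1.01, 2.36], [0.21, 2.38], [-0.96, 4.11], [0.2, 2.71], [-2.98, 2.98]. Speed limits (rad/s): [2.39, 2.39, 3.14, 3.14, 3.14, 3.14].

### API

Orientations are given as [roll, pitch, yaw] about the fixed x, y, z axes, in that order (R = Rz(yaw) Ry(pitch) Rx(roll)).
In Python, from cell import robot, jaws, planner, snapshot, sign_off, readout gives the robot as it stands. The module is installed in compiled form; this text tells all that it offers. Calls block until the motion is done:
- robot.move_pose(position, orientation): joint-space move of the TCP to a pose.
- robot.movel(position, orientation=None, max_speed=0.15): straight line of the TCP; orientation=None keeps the orientation; max_speed is the mean speed in m/s.
- robot.move_joints(angles): joint-space move.
- jaws.command_gripper(opening, strength=None): finger opening in m; strength is the grip in N (None keeps the last); returns when the fingers have stopped.
- robot.dwell(seconds).
- planner.solve_ik(position, orientation): joint angles nearest the present ones, or None.
- snapshot(name): name is "side" or "top" or "wrist"; returns a dict with "color" (480x640x3 uint8, blue, green, red), "vfov" (degrees; the focal length in pixels is half the picture's height over the tangent of half this angle, whatever the lens; pixels are square), "cx", "cy" (the principal point, pixels), "distortion" ([k1, k2, p1, p2, k3] as OpenCV has them; the pictures are not rectified), "camera_from_world" (4x4, takes a point from world to camera coordinates); the wrist camera has in their place "T_tool_cam" (4x4, takes a point from camera to tool coordinates, whose origin is the TCP and whose axes are the flange's). Camera axes: x right, y down, z forward; pixel columns grow to the right and rows downward; lengths in m; the calibration is good to about 2 mm. A picture is of the moment at which its call begins: read the wrist's pose just before it. There is no depth.
A pose or a line that the arm cannot do raises robot.IKError and nothing moves.
- sign_off(): hands the job in; it is judged then, once.
Readings, each from a call of its own:
- readout.read_time_s(): time.
- readout.read_joint_pos(): joint angles.
- readout.read_qvel(): joint speeds.
- readout.read_joint_efforts(): joint torques, N m.
- readout.read_tool_pos(): TCP position.
- readout.read_eef_rot(): TCP orientation.
- readout.read_wrist_force(): force on the tool from outside, world axes, zero at the start.
- readout.read_moment(): the same for the moment, N m.
- readout.read_grip_width(): finger opening in m.
- readout.read_grasp_force(): force on a finger pad.
Only numpy, scipy, OpenCV 4.12 (cv2) and the standard library are available. Lean on these libraries where they do the work, as an engineer would, in place of code of your own. Each camera call takes 0.05 s, during which the arm holds its last target. There are 200 camera calls.

## Working session

There is one attempt and no reset: what is moved stays moved. The work goes in short steps, each a Python script; the robot and the scene stay as the last script left them, time stands still between calls to the robot, and variables do not carry over. Pictures are saved under pics/ and viewed, at most 10 in all, crops included, and the job is handed in when it is done.

```bash
mkdir -p pics
python3 - <<'E'
from cell import *
import cv2,pickle
for n in("top","side"):
    s=snapshot(n);cv2.imwrite(f"pics/{n}0.png",s["color"]);pickle.dump(s,open(n+".pkl","wb"))
    print(n,s["vfov"],s["cx"],s["cy"],s["distortion"],s["camera_from_world"])
E
```

```text
top 48.39459618672578 308.4629797579361 230.87045737416875 [-0.03632284  0.          0.          0.          0.        ] [[ 2.29183433e-02 -9.99737296e-01  2.99001209e-04  4.81700187e-04]
 [-9.93042991e-01 -2.27994316e-02 -1.15524043e-01  5.46138898e-01]
 [ 1.15500511e-01  2.35069862e-03 -9.93304639e-01  1.08161451e+00]
 [ 0.00000000e+00  0.00000000e+00  0.00000000e+00  1.00000000e+00]]
side 48.66358017888479 319.6856361058684 239.54712076803003 [-0.0727562  0.         0.         0.         0.       ] [[-0.84665145 -0.53172909 -0.0211067   0.44222995]
 [-0.28702546  0.48969959 -0.8232926   0.2159647 ]
 [ 0.44810457 -0.69098371 -0.56722465  0.95363876]
 [ 0.          0.          0.          1.        ]]
```

View pics/top0.png

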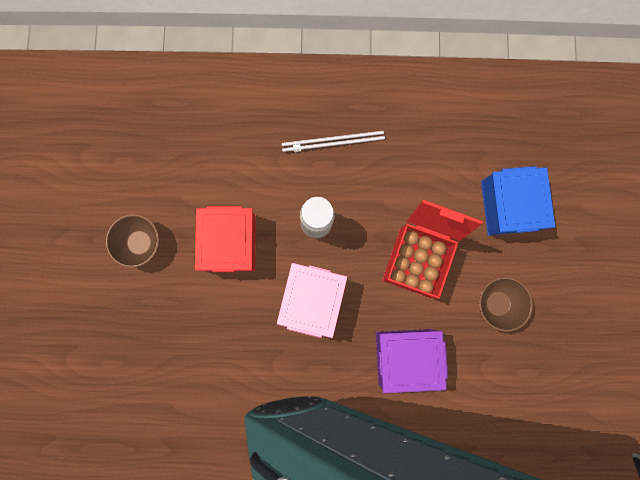

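View pics/side0.png

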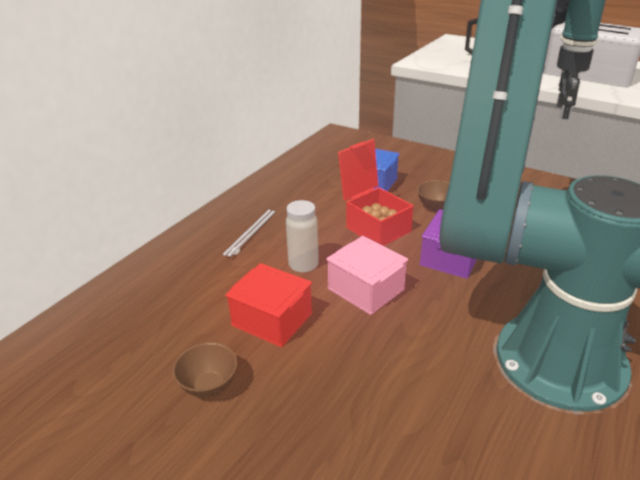

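Top view: the open red box is at about (425,260), with its lid up towards (445,218). Possible mix-ups are the shut red box (225,240), pink (312,300), purple (412,361) and blue (520,200). Only (425,260) is red with walnuts showing and a raised lid, and the side view agrees at (378,213) with the lid at (360,172). I'll check it in one close crop.

Run:
```python
import cv2,numpy as np
a=cv2.imread("pics/top0.png")[190:310,375:495];b=cv2.imread("pics/side0.png")[130:250,320:440]
f=lambda i,k:cv2.resize(i,None,fx=k,fy=k,interpolation=cv2.INTER_CUBIC)
o=np.zeros((400,800,3),np.uint8);o[:,:400]=cv2.resize(a,(400,400),interpolation=2);o[:,400:]=cv2.resize(b,(400,400),interpolation=2)
cv2.imwrite("pics/crop1.png",cv2.resize(o,(800,400)))
```

```text
(no output)
```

View pics/crop1.png

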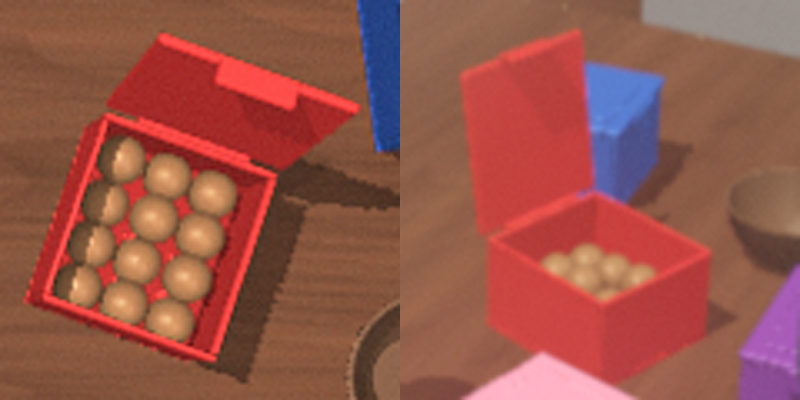

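The crop shows an open red box with walnuts, its lid leaning about upright. Next I'll fit the box pose and lid angle to the corners in both views.

```bash
cat > h.py <<'E'
import numpy as np,cv2,pickle
def proj(s,P):
    f=240/np.tan(np.radians(s["vfov"]/2));K=np.array([[f,0,s["cx"]],[0,f,s["cy"]],[0,0,1]])
    T=s["camera_from_world"];return cv2.projectPoints(np.asarray(P,float),cv2.Rodrigues(T[:3,:3])[0],T[:3,3],K,np.array(s["distortion"]))[0][:,0]
def pts(p):
    x,y,w,a=p
    L=[(.06,.055,.075),(.06,-.055,.075),(-.06,-.055,.075),(-.06,.055,.075)]
    d=np.array([-np.cos(a),np.sin(a)]);h=np.array([.062,.075])
    e=h+.124*d+.003*np.array([np.sin(a),np.cos(a)])  # mid-thickness
    L+=[(e[0],.057,e[1]),(e[0],-.057,e[1])]
    c,s=np.cos(w),np.sin(w);L=np.array(L)
    return np.c_[x+c*L[:,0]-s*L[:,1],y+s*L[:,0]+c*L[:,1],L[:,2]]
E
python3 - <<'E'
from h import *
from scipy.optimize import least_squares
S=[pickle.load(open(n+".pkl","rb")) for n in("top","side")]
t=np.array([(105,116),(277,176),(216,360),(42,300),(162,35),(358,106)])/3.3333+(375,190)-.35
q=np.array([(90,238),(195,193),(310,255),(203,302),(62,75),(180,30)])/3.3333+(320,130)-.35
F=lambda p:np.r_[proj(S[0],pts(p))-t,proj(S[1],pts(p))-q].ravel()
r=least_squares(F,[.55,-.2,-.35,1.6]);print(r.x,r.fun.reshape(-1,2).round(1).tolist());print(pts(r.x).round(3))
# rough positions of others from top px at given heights
def back(u,z):
    return least_squares(lambda v:(proj(S[0],[[v[0],v[1],z]])-u).ravel(),[.5,0]).x.round(3)
for n,u,z in[("shut",(225,238),.081),("jar",(317,211),.15),("bowlR",(506,305),.05),("blue",(526,198),.081),("pink",(315,300),.081),("purple",(412,359),.081)]:print(n,back(u,z))
print(S[0]["camera_from_world"][:3,:3].T@-S[0]["camera_from_world"][:3,3])
E
```

```text
[ 0.48543828 -0.21534931 -0.32728096  1.75370012] [[-0.2, -0.8], [0.0, -0.1], [-0.6, 1.5], [-0.8, 0.4], [-1.1, 0.1], [0.4, 0.5], [-0.8, -1.0], [0.3, -1.9], [0.9, -2.2], [0.2, -0.1], [-0.5, -1.3], [-0.6, -1.0]]
[[ 0.56  -0.183  0.075]
 [ 0.525 -0.287  0.075]
 [ 0.411 -0.248  0.075]
 [ 0.446 -0.144  0.075]
 [ 0.587 -0.19   0.196]
 [ 0.55  -0.297  0.196]]
shut [0.522 0.179]
jar [ 0.57  -0.002]
bowlR [ 0.402 -0.391]
blue [ 0.617 -0.425]
pink [ 0.404 -0.003]
purple [ 0.294 -0.194]
[0.41740134 0.01039068 1.13746474]
```

The fit is within about 2 px. The box is at (0.485,-0.215) with yaw -0.33 and the lid at about 1.75 rad, leaning back. I'll point now with the fingers closed.

```bash
cat >> h.py <<'E'
B=np.array([.4854,-.2153]);W=-.327
def W3(xb,z): return [B[0]+np.cos(W)*xb,B[1]+np.sin(W)*xb,z]
E
python3 - <<'E'
from cell import *
from h import *
print(readout.read_eef_rot(),readout.read_time_s())
jaws.command_gripper(0.0,20)
q0=np.array(readout.read_joint_pos());best=None
for y in(W,W+np.pi):
    q=planner.solve_ik(W3(0,.27),[np.pi,0,y]);print(y,q)
    if q is not None and (best is None or abs(q[5])<abs(best[0][5])):best=(q,y)
O=[np.pi,0,best[1]];print(O)
robot.move_pose(W3(0,.27),O)
robot.movel(W3(0,.132),O,max_speed=.12)
robot.dwell(2.5)
print(readout.read_tool_pos(),readout.read_wrist_force(),readout.read_grip_width(),readout.read_time_s())
a=snapshot("top")["color"][170:320,355:505];b=snapshot("side")["color"][90:240,300:450]
cv2.imwrite("pics/point.png",cv2.resize(np.hstack([a,b]),(800,400),interpolation=2))
E
```

```text
[-3.13988031e+00 -2.24922327e-04  2.85810641e-01] 0.1
-0.327 [-5.47599220e-01  2.40950067e-01  1.63147417e+00 -4.44089210e-16
  1.26916842e+00  1.35019711e+00]
2.814592653589793 [-0.54759922  0.24095007  1.63147417  0.          1.26916842 -1.79139555]
[3.141592653589793, 0, -0.327]
[ 0.4854124  -0.21529457  0.13201376] [-0.20315743  0.53143418 -0.00516218] 4.4950568434263515e-05 6.4167
```

View pics/point.png

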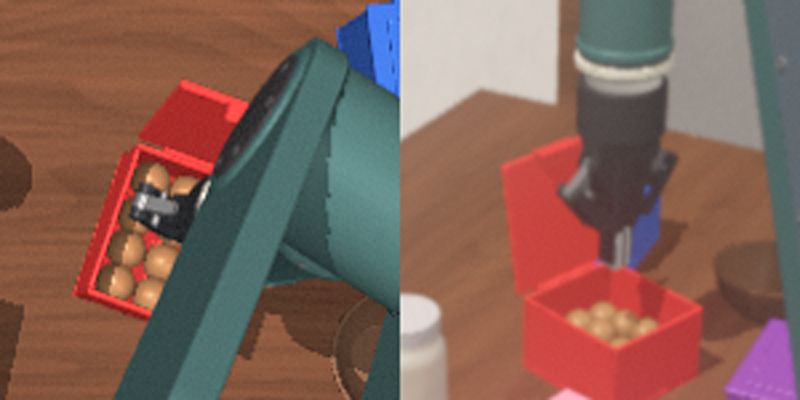

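The fingertips hover about 4 cm above the middle of the mouth and touch nothing. Next I'll go over and behind the lid and follow its arc.

Run:
```python
from cell import *
from h import *
O=[np.pi,0,W]
robot.movel(W3(0,.29),O,max_speed=.15)
robot.movel(W3(.128,.29),O,max_speed=.15)
r,t,hw,tip=.100,.006,.011,.019
f0=np.array(readout.read_wrist_force())
def target(a):
    rx=.124 if a>np.pi/2 else r
    x=.062-rx*np.cos(a)+t*np.sin(a)
    z=.075+r*np.sin(min(a,np.pi/2))+t*max(np.cos(a),0)
    return W3(x+hw,z+tip)
robot.movel(W3(.128,target(1.6)[2]),O,max_speed=.1)
print("down",np.array(readout.read_wrist_force())-f0)
for a in np.arange(1.8,.14,-.15):
    robot.movel(target(a),O,max_speed=.06)
    F=np.array(readout.read_wrist_force())-f0
    print(round(a,2),F.round(1))
    if np.linalg.norm(F)>12: print("STOP");break
print(readout.read_tool_pos(),readout.read_time_s())
a=snapshot("top")["color"][170:320,355:505];b=snapshot("side")["color"][90:240,300:450]
cv2.imwrite("pics/push.png",cv2.resize(np.hstack([a,b]),(800,400),interpolation=2))
```

```text
down [1.1610586  0.31368839 0.40942186]
1.8 [ 0.7  0.2 -0.1]
1.65 [ 0.4  0.5 -1. ]
1.5 [-0.3  0.9 -0.7]
1.35 [ 0.3 -0.6 -0.1]
1.2 [ 0.7 -0.3  0.7]
1.05 [0.8 0.3 0.3]
0.9 [1.  0.7 1. ]
0.75 [ 0.6 -0.4 -0.2]
0.6 [0.2 0.1 0.6]
0.45 [ 0.  -0.3 -0.9]
0.3 [ 0.6 -0.1  0.4]
0.15 [0.1 0.5 0.9]
[ 0.46122064 -0.20696612  0.11435462] 14.8083
```

View pics/push.png

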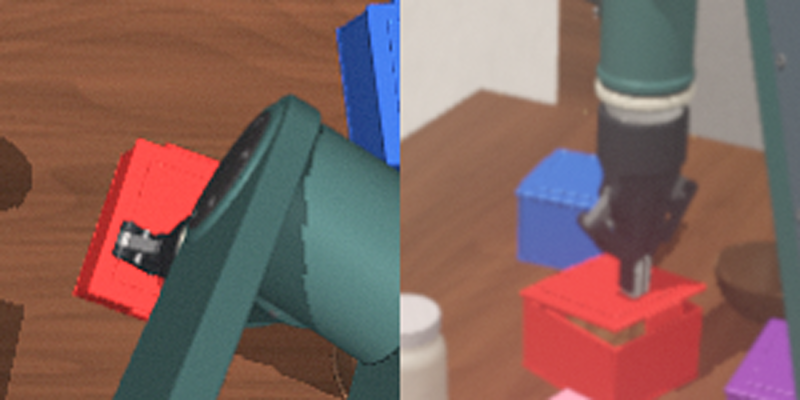

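The lid is following and is almost down. Next is a guarded press, then I retract.

Run:
```python
from cell import *
from h import *
O=[np.pi,0,W]
f=lambda:np.mean([readout.read_wrist_force() for _ in range(3)],0)
f0=f();z=.112
robot.movel(W3(-.030,z),O,max_speed=.05)
while z>.088:
    z-=.0015; robot.movel(W3(-.030,z),O,max_speed=.03); robot.dwell(.1)
    F=f()-f0; print(round(z,4),F.round(1),np.round(readout.read_tool_pos()[2],4))
    if F[2]>9: break
robot.dwell(.3)
robot.movel(W3(-.030,.27),O,max_speed=.12)
robot.move_joints([-1.4,.359,1.51,0,1.272,-.115])
print(readout.read_time_s())
import pickle
for n in("top","side"):
    s=snapshot(n);cv2.imwrite(f"pics/{n}_end.png",s["color"])
A=cv2.imread("pics/top_end.png")[170:320,355:505];b=cv2.imread("pics/side_end.png")[120:270,300:450]
cv2.imwrite("pics/end.png",cv2.resize(np.hstack([A,b]),(800,400),interpolation=2))
```

```text
0.1105 [ 0.8 -0.1  0.1] 0.1105
0.109 [ 0.3 -0.8  0.8] 0.109
0.1075 [ 0.2 -0.2  0.7] 0.1074
0.106 [-0.3  0.   0.7] 0.106
0.1045 [-0.8  0.3 -0.1] 0.1045
0.103 [ 0.7  0.  -0.3] 0.1029
0.1015 [-0.1 -0.5  0.1] 0.1015
0.1 [ 0.1  0.5 -0.7] 0.1
0.0985 [-2.5  1.  12.8] 0.0995
21.925
```

View pics/end.png

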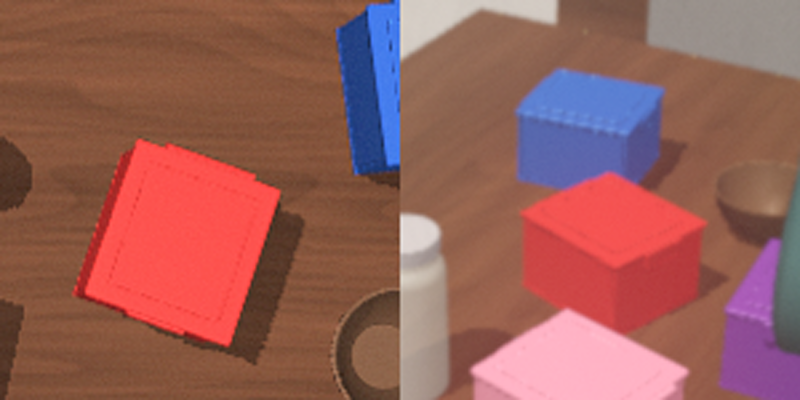

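View pics/top_end.png

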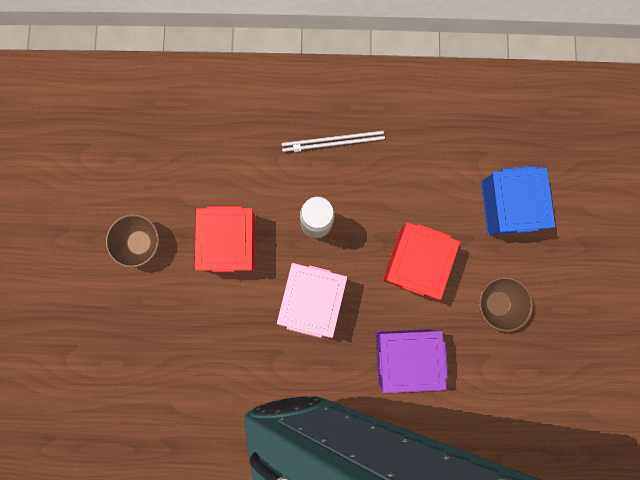

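The lid is flat and shut: contact came at a TCP height of 0.0995–0.100 m, so the tips were at 0.081 m, as expected. The box and everything else are where they were, for example the box at (423,262).

```bash
python3 -c "
from cell import *
print(sign_off())"
```

```text
the job is handed in; nothing more can be done
None
```

The job is handed in: I pointed at the open red container for 2.5 s, pushed its lid fully shut with about 13 N at most, and drew the hand clear; the final pictures show nothing else moved, at about 22 s of the 64 s allowed.

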